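# Shift the selector into third for the pressure check

## Robot

A 7-joint arm with a two-finger parallel gripper is mounted at the origin on the work surface. World frame = base frame: x ahead of the robot, y to its left, z up, the work surface at z = 0. Lengths are in m, angles in rad, forces in N, time in s.
With the tool pointing down it reaches from about 0.4 to 0.875 m from the base axis. Payload 19.3 kg.
Tool frame: the origin (TCP) lies at the very end of the fingers, on their centre line; the grasp point (between the pads) lies 19 mm behind it; x points along the fingers, y is the direction in which the jaws open and shut, and the axes are right-handed (so a half turn about x gives the same grasp; the last joint's range is limited). The gripper opens to 85 mm and grips with 20 to 120 N. Pads are 22 mm wide; open, the fingers measure 114 mm over their backs; the gripper's body (76 mm by 85 mm) begins 54 mm behind the grasp point. The pads swing forward as they close: fully open they stand 13 mm farther back than shut.
Start: joints at [1.166, 0.521, -0.036, 1.599, 0.021, 1.021, -0.113], TCP at [0.205, -0.59, 0.198] pointing down, gripper open.
Joint ranges: [-2.91, 2.91], [-0.3, 2.13], [-1.5, 1.42], [0.17, 2.43], [-1.26, 4.41], [0.16, 1.93], [-2.52, 2.52]. Speed limits (rad/s): [1.89, 1.89, 2.39, 2.39, 3.01, 3.01, 3.01].

## Interface

Orientations are given as [roll, pitch, yaw] about the fixed x, y, z axes, in that order (R = Rz(yaw) Ry(pitch) Rx(roll)).
In Python, from workcell import bot, grab_frame, job_done gives the robot as it stands.
- The arm moves only by the shell command python3 -m pendant 'ROWS' [OPENING] [FORCE]. ROWS is JSON, a list of rows, each a list of 4 numbers: the shift along the tool's x, y, z in mm, then the turn about the tool's x in degrees. A call has 1 to 12 rows; each row shifts and turns the commanded pose from where the row before left it, along the tool's axes as they then stand; what a row does not reach is not made up. A row lasts 1/8 s, in which the tool goes at most 62.5 mm and 10.7 degrees, less where a joint would pass 70% of its speed; a pose out of reach is approached as far as the arm can. A call is refused whole if a number of a shift passes 62.5 or a number of a turn 10.7, either way. A call with a gripper value outside its range is refused whole. OPENING is the opening, from -1 (shut) to 1 (fully open), set as the call begins (- or left out, the last holds). The fingers move at their own pace and stop on an object; FORCE is the grip in N (left out, the last holds). Time passes only in rows, so rows that do not move let the fingers close. It gives the time, the measured TCP pose, the force and the opening at its end, in the units of the state.
- bot.observe(): the state, without advancing time (a new reading comes with each control period).
- grab_frame(name): name is "scene" or "top" or "wrist"; returns a dict with "img" (384x512x3 uint8, red, green, blue), "fovy" (degrees; the focal length in pixels is half the picture's height over the tangent of half this angle, whatever the lens; pixels are square), "cx", "cy" (the principal point, pixels), "k1" (the pictures are not rectified: a ray, as slopes to the right and down, at radius r is drawn at 1 + k1 r^2 times it, then the intrinsics apply), "R" (3x3) and "t" (3): a world point X has camera coordinates R X + t. Camera axes: x right, y down, z forward; pixel columns grow to the right and rows downward; lengths in m; the calibration is good to about 2 mm. A picture is of the moment at which its call begins. There is no depth.
- job_done(): hands the job in, once; it reports no verdict.
The state is a dict: "clock": time; "qpos": joint angles; "qd": joint speeds; "joint_efforts": joint torques, N m; "position": TCP position; "tool_rot": TCP orientation; "force": force on the tool from outside, world axes, zero at the start; "moment": the same for the moment, N m; "grip_width": finger opening in m.
Only numpy, scipy, OpenCV 4.12 (cv2) and the standard library are available. Lean on these libraries where they do the work, as an engineer would, in place of code of your own. Each camera call takes 0.05 s, during which the arm holds its last target.

## Task

The shunting tractor's gear selector is bolted to its test plate on the calibration shelf, with its red-knobbed lever somewhere in the left leg of the H gate; seen from the robot, first is left forward, second left back, third right forward and fourth right back. For the third-gear pressure check, push the lever to neutral, across to the right and then forward fully home into third, without letting it go into fourth. Push it only with the fingertips or the outside of the fingers, never taking knob or stick between them, leave it in third, and leave the loose parts round the unit where they stand.

Things in the scene. Friction and masses are not known exactly. Their poses are not given: they have to be found in the camera images.
- selector: The gear selector valve: grey cast housing 124 x 112 mm on a dark steel plate 236 (x) x 190 (y) x 12 mm, with an aluminium gate plate as its top; bolted down, immovable. Origin: centre of the steel plate's underside. Its x axis points forward (away from the robot, along the slots), y left, z up; its yaw differs up to 0.4 rad from the robot's.
- gear_fore (a joint): Fore-and-aft angle of the lever, rad: 0 is neutral, positive leans forward (+x of the unit), end stops at -0.35 and +0.35. Starts anywhere from -0.335 to 0.335. It turns about a pivot on the unit's z axis, 35 mm above the underside. Friction (about 3 N at the knob) keeps it where it is left; no springs, no detents.
- gear_across (a joint): Sideways angle of the lever, rad, about the same pivot: negative leans left (+y of the unit), positive right, end stops at -0.235 and +0.235. Left leg of the H: -0.235 to -0.20; right leg: +0.20 to +0.235. It can cross only with gear_fore within about 0.06 of 0. Starts in the left leg. Same friction.
- knob (a point): Centre of the red ball knob, 40 mm in diameter, on the 12 mm thick stick, 160 mm from the pivot: 195 mm above the shelf when upright, about 181 mm at the slot ends. At fore angle f and across angle a it lies 160 * (sin f, -cos f sin a, cos f cos a) mm from the pivot in the unit's axes. The point's z runs up the stick.
- gate (a point): Centre of the H, on the top face of the gate plate, 113 mm up on the unit's z axis. Slots run along the unit's x at y = +17.6 and -17.6 mm, 16 mm wide, ending 34 mm ahead of and behind the centre; the neutral passage along y at x = 0 is 21 mm wide with rounded corners. Punched dots mark the slot ends: one left forward, two left back, three right forward, four right back.
- third (a point): Point on the gate plate's top at the stick's place in slot three when fully home (27.4 mm forward and 17.6 mm right of the unit's centre, 113 mm high). Fixed to the unit.
- canister: Bystander: tin canister with screw top and blue band, 66 mm across, 101 mm high, loose. Origin: centre of its underside.
- valve_seat_a: Bystander: bronze valve seat ring, 54 mm across, 22 mm high, loose. Origin: centre of its underside.
- valve_seat_b: Bystander: second bronze valve seat, the same.
- dial_mount: Bystander: steel gauge dial mount, round foot 80 mm across with an upright ring, 122 mm high, loose. Origin: centre of its underside.
- spacer: Bystander: green anodized spacer tube, 38 mm across, 30 mm high, loose. Origin: centre of its underside.
- gauge: Bystander: pressure gauge lying on its back, glass dome up, black bezel 100 mm across with a chip, 55 mm high, loose. Origin: centre of its underside.
- test_weight: Bystander: brass test weight with a small head, 56 mm across, 60 mm high, loose. Origin: centre of its underside.

How it is judged:
On the way:
1. the lever is over in the right leg of the gate, in neutral (value of joint gear_across above 0.17 rad and value of joint gear_fore between -0.15 and 0.15 rad).
At the end, for the whole second after the job is handed in: The lever rests in slot three: fore-and-aft angle above 0.31 rad (end stop 0.35), across angle above 0.17 rad, at rest (value of joint gear_fore above 0.31 rad and value of joint gear_across above 0.17 rad and velocity of joint gear_fore between -0.05 and 0.05 rad/s and velocity of joint gear_across between -0.05 and 0.05 rad/s); the robot touches nothing.
It fails at once if the lever is let into fourth (value of joint gear_across above 0.1 rad and value of joint gear_fore below -0.15 rad).
It fails at once if the knob or the stick is taken between the fingers (x of the grasp point in the frame of knob between -0.01 and 0.01 m and y of the grasp point in the frame of knob between -0.01 and 0.01 m and z of the grasp point in the frame of knob between -0.09 and 0.018 m).
It fails at once if a loose part round the unit is moved more than 20 mm or lifted (distance of any of canister, valve_seat_a, valve_seat_b, dial_mount, spacer, gauge, test_weight from where it was at the start of the episode above 0.02 m).
It also fails if it takes over 51 s, if anything falls off the work surface, if the arm or the gripper's body presses on something with over 40 N, if the wrist force passes 120 N, or if a joint passes its speed limit or range.

## Working session

There is one attempt and no reset: what is moved stays moved. The work goes in short steps, Python scripts to look and compute and a shell command to move; the robot and the scene stay as the last step left them, time stands still between calls to the robot, and variables do not carry over. Pictures are saved under pics/ and viewed, and the job is handed in when it is done.

```bash
mkdir -p pics; ls
python3 - <<'E'
from workcell import bot, grab_frame
import cv2
s=bot.observe(); print({k:s[k] for k in ("clock","position","tool_rot","force","grip_width")})
for n in ("scene","top"):
    f=grab_frame(n); cv2.imwrite(f"pics/{n}0.png",f["img"][:,:,::-1]); print(n,f["fovy"],f["cx"],f["cy"],f["k1"],f["R"],f["t"])
E
```

```text
pics
{'clock': 0.0, 'position': array([ 0.20519883, -0.58994004,  0.19711076]), 'tool_rot': array([-1.4836991 ,  1.56962065,  1.99269114]), 'force': array([-0.94213027,  0.37002061,  0.58407739]), 'grip_width': 0.08536365532947221}
scene 43.94721304934509 256.06587622186703 198.63356239290653 -0.08817953536479711 [[-0.86186408  0.5070286   0.01059691]
 [ 0.36576764  0.63594659 -0.67954835]
 [-0.35128952 -0.58180231 -0.73355418]] [ 0.53312994 -0.1673889   1.30531539]
top 57.27800422267495 250.3147670302509 193.01885567731352 -0.08474923417222202 [[ 0.02691423 -0.99960176  0.00848153]
 [-0.99595651 -0.02754163 -0.08551077]
 [ 0.08571032 -0.00614578 -0.99630114]] [0.00701931 0.66033053 0.75860799]
```

View pics/scene0.png

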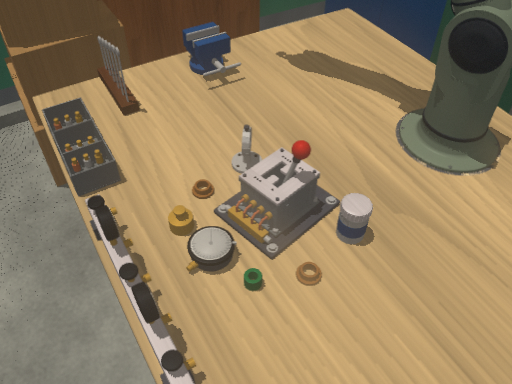

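View pics/top0.png

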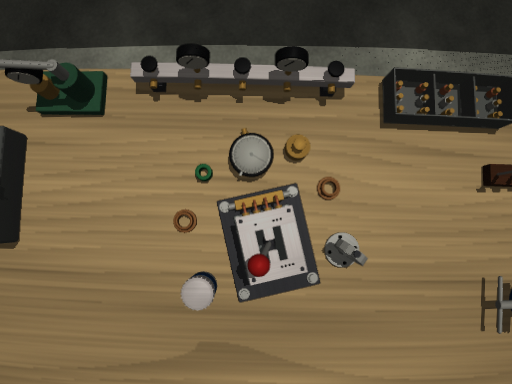

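The scene view shows the unit with the lever leaning towards the robot, with the knob at (301,149). In the top view (up = forward) the knob is at about (258,265), the plate spans (218–320, 185–300), and the canister is at (198,293), close to the rear-left.

```bash
cat > h.py <<'E'
import numpy as np, cv2
from workcell import bot, grab_frame
def K(f):
    F=f["img"].shape[0]/2/np.tan(np.radians(f["fovy"])/2); return F
def ray(f,u,v):
    F=K(f); d=np.array([(u-f["cx"])/F,(v-f["cy"])/F]); r=np.linalg.norm(d); s=r
    for _ in range(30): s=r/(1+f["k1"]*s*s)
    if r>0: d=d*s/r
    R=np.array(f["R"]);t=np.array(f["t"]); return -R.T@t, R.T@np.array([d[0],d[1],1])
def plane(f,u,v,z):
    o,d=ray(f,u,v); return o+d*(z-o[2])/d[2]
def proj(f,X):
    c=np.array(f["R"])@X+f["t"]; a=c[:2]/c[2]; a=a*(1+f["k1"]*(a@a)); return a*K(f)+[f["cx"],f["cy"]]
def two(f1,p1,f2,p2):
    o1,d1=ray(f1,*p1);o2,d2=ray(f2,*p2);d1/=np.linalg.norm(d1);d2/=np.linalg.norm(d2)
    s=np.linalg.lstsq(np.c_[d1,-d2],o2-o1,rcond=None)[0]
    a=o1+s[0]*d1;b=o2+s[1]*d2; return (a+b)/2,np.linalg.norm(a-b)
def red(f):
    h=cv2.cvtColor(f["img"],cv2.COLOR_RGB2HSV)
    m=(((h[...,0]<6)|(h[...,0]>174))&(h[...,1]>190)&(h[...,2]>70)).astype(np.uint8)
    n,l,st,c=cv2.connectedComponentsWithStats(m); i=1+np.argmax(st[1:,4])
    (x,y),r=cv2.minEnclosingCircle(np.argwhere(l==i)[:,::-1].astype(np.float32)); return (x,y),r,st[i]
E
python3 - <<'E'
from h import *
s=grab_frame("scene");t=grab_frame("top")
rs,rt=red(s),red(t);print(rs,rt)
k,e=two(s,rs[0],t,rt[0]);print("knob",k,e)
img=cv2.resize(t["img"][170:320,180:380],None,fx=4,fy=4,interpolation=cv2.INTER_CUBIC)
cv2.imwrite("pics/topz.png",img[:,:,::-1])
img=cv2.resize(s["img"][120:270,200:390],None,fx=4,fy=4,interpolation=cv2.INTER_CUBIC)
cv2.imwrite("pics/scz.png",img[:,:,::-1])
E
```

```text
((300.5, 146.0), 6.500100135803223, array([294, 141,  14,   9,  66], dtype=int32)) ((258.7916564941406, 264.9166564941406), 10.772772789001465, array([249, 255,  20,  21, 351], dtype=int32))
knob [0.52091387 0.00830491 0.20012101] 0.0006095600340066834
```

View pics/topz.png

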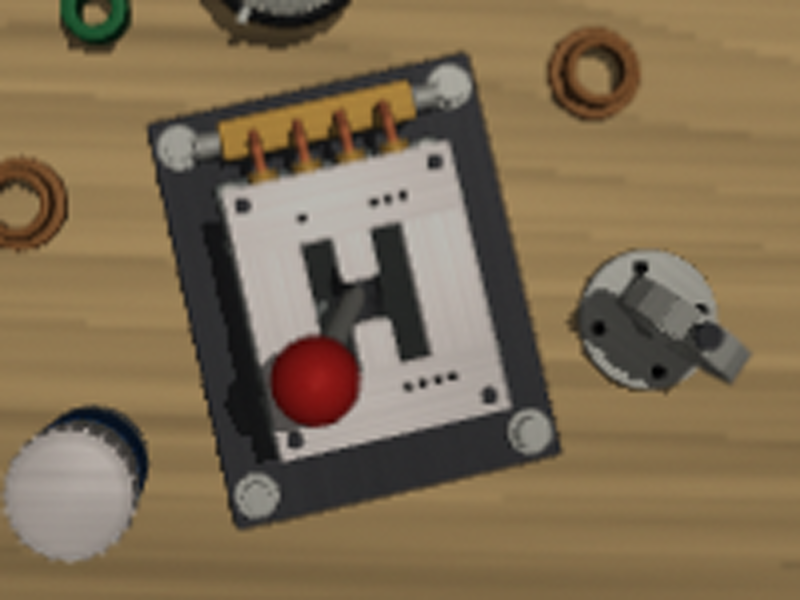

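View pics/scz.png

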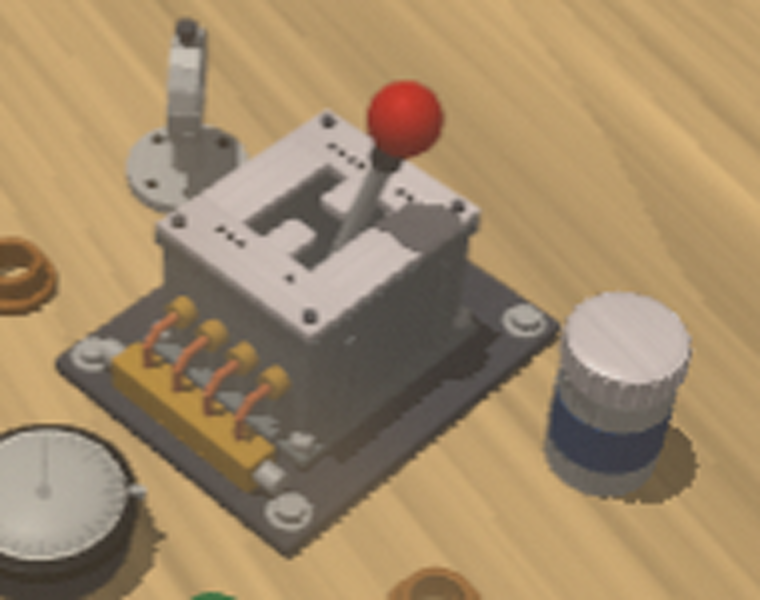

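```bash
sed -i 's/h\[...,1\]>190/h[...,1]>150/' h.py
python3 - <<'E'
from h import *
s=grab_frame("scene");t=grab_frame("top")
rs,rt=red(s),red(t);print(rs,rt)
k,e=two(s,rs[0],t,rt[0]);print("knob",k,e)
def q(P,z):
    W=np.array([plane(t,180+(u-1.5)/4,170+(v-1.5)/4,z) for u,v in P]);c=W.mean(0)
    ax=(W[0]+W[1]-W[2]-W[3])/2;ay=(W[0]+W[3]-W[1]-W[2])/2
    print(c,np.linalg.norm(ax),np.linalg.norm(ay),np.arctan2(ax[1],ax[0]),np.arctan2(-ay[0],ay[1]));return c
q([(150,125),(467,55),(560,452),(237,527)],.012)
q([(220,187),(447,140),(510,410),(280,460)],.113)
q([(302,244),(400,223),(429,354),(331,373)],.113)
c=plane(t,180+100/4,170+7/4,.03);print("spacer",c)
for n,u,v,z in (("seatL",20,203,.022),("can",70,495,.101),("dial foot",650,320,.008),("dial top",730,355,.12)): print(n,plane(t,180+u/4,170+v/4,z))
E
```

```text
((300.64129638671875, 149.31521606445312), 9.07765007019043, array([292, 141,  18,  18, 252], dtype=int32)) ((259.0, 265.0), 11.04546070098877, array([249, 254,  20,  23, 358], dtype=int32))
knob [0.51943633 0.00768919 0.1900247 ] 0.0010081291987224595
[ 0.55172675 -0.01828498  0.012     ] 0.2312082996856321 0.18631982959369692 0.24676747807402885 0.24669321611589845
[ 0.5520005  -0.01755774  0.113     ] 0.1370401682377032 0.1157168778511889 0.2476527137317309 0.23271780718736024
[ 0.55219512 -0.0180729   0.113     ] 0.0654964491593682 0.04949772011830428 0.24422974086547178 0.22502704959435363
spacer [0.70486074 0.12807909 0.03      ]
seatL [0.59391621 0.16988803 0.022     ]
can [0.44891754 0.12546665 0.101     ]
dial foot [ 0.53666762 -0.18945416  0.008     ]
dial top [ 0.52798576 -0.19920274  0.12      ]
```

The fit holds together. The gate centre is about (0.552, −0.018) with yaw 0.245. The plate measures 231 x 186 mm against 236 x 190 mm given. The knob is at z = 0.190, which implies f ≈ −0.16 and a ≈ −0.21. I'll shut the fingers, lift slightly, and work out the tool axes.

```bash
cat >> h.py <<'E'
from scipy.spatial.transform import Rotation as Ro
C=np.array([.552,-.018]);YAW=.245
UX=np.array([np.cos(YAW),np.sin(YAW)]);UY=np.array([-UX[1],UX[0]])
def unit(p): d=np.array(p)[:2]-C; return np.array([d@UX,d@UY])*1e3
def world(ux,uy): return C+(ux*UX+uy*UY)/1e3
def togo(ux=None,uy=None,z=None,w=None):
    s=bot.observe();R=Ro.from_euler("xyz",s["tool_rot"]).as_matrix();p=np.array(s["position"])
    t=np.r_[world(ux,uy) if w is None else w,z]
    print("shift mm",(R.T@(t-p)*1e3).round(1),"dist",round(np.linalg.norm(t-p)*1e3),"turn x deg for z->unit (mod 90):",
      [round(((np.degrees(YAW-np.arctan2(R[1,2],R[0,2]))*-1)+45)%90-45,1)])
def stat():
    s=bot.observe();R=Ro.from_euler("xyz",s["tool_rot"]).as_matrix()
    print("t",round(s["clock"],2),"pos",np.round(s["position"],4),"unit",unit(s["position"]).round(1),"F",np.round(s["force"],1),"w",round(s["grip_width"],4))
    print("tool axes in unit frame (cols x,y,z):\n",(Ro.from_euler("z",-YAW).as_matrix()@R).round(3))
def knob():
    s=grab_frame("scene");t=grab_frame("top");k,e=two(s,red(s)[0],t,red(t)[0]);u=unit(k)
    f=np.arcsin(u[0]/160);a=-np.arcsin(np.clip(u[1]/160/np.cos(f),-1,1));print("knob",k.round(4),"err",round(e,4),"unit",u.round(1),"f,a",f.round(3),a.round(3),red(s)[1],red(t)[1])
    return s,t
E
python3 -c "
from h import *
stat();togo(w=[.40,-.33],z=.2)"
python3 -m pendant '[[0,0,0,0],[0,0,0,0],[0,0,0,0],[0,0,0,0]]' -1 40
python3 -c "
from h import *
stat();togo(w=[.40,-.33],z=.2)"
```

```text
t 0.3 pos [ 0.2053 -0.5902  0.1975] unit [-475.1 -471. ] F [ 0.4 -0.4  1. ] w 0.0857
tool axes in unit frame (cols x,y,z):
 [[-0.     0.09  -0.996]
 [ 0.    -0.996 -0.09 ]
 [-1.    -0.     0.   ]]
shift mm [  -2.5 -181.8 -269.4] dist 325 turn x deg for z->unit (mod 90): [np.float64(5.1)]
clock: 0.8
position: [0.2053, -0.5903, 0.1977]
tool_rot: [2.486, 1.571, -0.321]
force: [0.6, 0.4, -0.1]
grip_width: 0.0123
t 0.8 pos [ 0.2053 -0.5903  0.1977] unit [-475.1 -471.1] F [ 0.6  0.4 -0.1] w 0.0123
tool axes in unit frame (cols x,y,z):
 [[ 0.     0.09  -0.996]
 [-0.    -0.996 -0.09 ]
 [-1.     0.    -0.   ]]
shift mm [  -2.3 -181.9 -269.4] dist 325 turn x deg for z->unit (mod 90): [np.float64(5.1)]
```

```bash
python3 -m pendant '[[0,-26,-38,5.1],[0,-26,-38,0],[0,-26,-38,0],[0,-26,-38,0],[0,-26,-38,0],[0,-26,-38,0],[0,-26,-38,0],[0,0,0,0]]'
python3 -c "
from h import *
stat();togo(ux=-75,uy=32,z=.2)"
```

```text
clock: 1.8
position: [0.4183, -0.3436, 0.1978]
tool_rot: [-2.712, 1.569, 0.681]
force: [-0.6, -1.0, 0.7]
grip_width: -0.0002
t 1.8 pos [ 0.4183 -0.3436  0.1978] unit [-208.7 -283.5] F [-0.6 -1.   0.7] w -0.0002
tool axes in unit frame (cols x,y,z):
 [[ 0.001  0.006 -1.   ]
 [ 0.001 -1.    -0.006]
 [-1.    -0.001 -0.001]]
shift mm [  -1.9 -314.7 -135.5] dist 343 turn x deg for z->unit (mod 90): [np.float64(0.3)]
```

```bash
python3 -m pendant '[[0,-39,-17,0.3],[0,-39,-17,0],[0,-39,-17,0],[0,-39,-17,0],[0,-39,-17,0],[0,-39,-17,0],[0,-39,-17,0],[0,-40,-16,0],[0,0,0,0],[0,0,0,0]]'
python3 -c "
from h import *
stat();togo(ux=-70,uy=33,z=.16)
f=grab_frame('wrist');cv2.imwrite('pics/w1.png',f['img'][:,:,::-1])
s,t=knob();cv2.imwrite('pics/t1.png',cv2.resize(t['img'][150:340,150:380],None,fx=3,fy=3)[:,:,::-1])"
```

```text
clock: 3.05
position: [0.4721, -0.0113, 0.1977]
tool_rot: [1.046, 1.57, -1.855]
force: [0.8, -0.8, -0.1]
grip_width: -0.0004
t 3.05 pos [ 0.4721 -0.0113  0.1977] unit [-75.9  25.9] F [ 0.8 -0.8 -0.1] w -0.0004
tool axes in unit frame (cols x,y,z):
 [[-0.    -0.005 -1.   ]
 [-0.    -1.     0.005]
 [-1.     0.     0.   ]]
shift mm [37.7 -7.2 -5.8] dist 39 turn x deg for z->unit (mod 90): [np.float64(-0.3)]
knob [0.5195 0.0078 0.1901] err 0.0011 unit [-25.2  32.9] f,a -0.158 -0.21 9.07765007019043 11.1151123046875
```

View pics/t1.png

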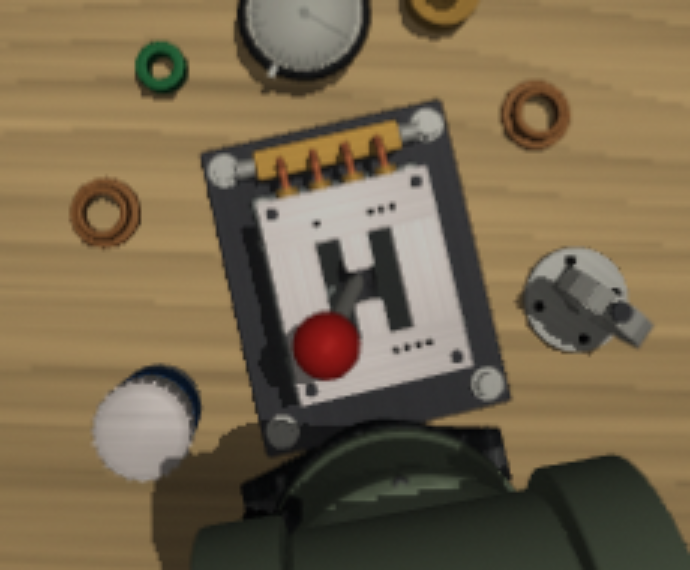

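View pics/w1.png

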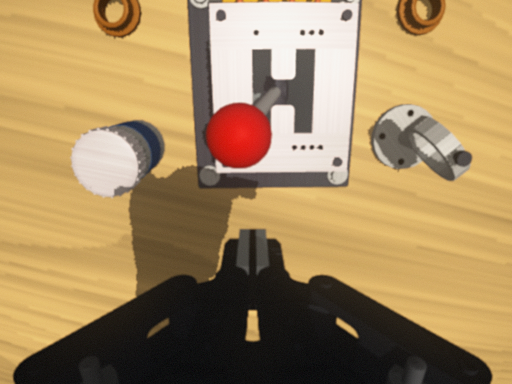

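The top view shows the hand behind the unit and the knob clear ahead of the closed fingers. The wrist view shows the knob at (238,135), ahead and slightly left of the fingertips at (253,245). I'll lower and push forward to neutral.

```bash
python3 -m pendant '[[12,-7,6,0],[13,0,0,0],[13,0,0,0],[0,0,-10,0],[0,0,-8,0],[0,0,-8,0],[0,0,-7,0],[0,0,-6,0],[0,0,-5,0],[0,0,0,0],[0,0,0,0]]'
python3 -c "
from h import *
stat()
f=grab_frame('wrist');cv2.imwrite('pics/w2.png',f['img'][:,:,::-1])
print(red(f))
s,t=knob();print(red(s),red(t));o=plane(f,*red(f)[0],.193);print('wrist@.193',o,unit(o))
cv2.imwrite('pics/s2.png',cv2.resize(s['img'][80:270,200:430],None,fx=3,fy=3)[:,:,::-1])"
```

```text
clock: 4.58
position: [0.5075, 0.0056, 0.1598]
tool_rot: [3.048, 1.571, 0.147]
force: [-1.9, -0.2, 1.7]
grip_width: 0.0001
t 4.58 pos [0.5075 0.0056 0.1598] unit [-37.4  33.7] F [-1.9 -0.2  1.7] w 0.0001
tool axes in unit frame (cols x,y,z):
 [[ 0.    -0.004 -1.   ]
 [-0.    -1.     0.004]
 [-1.     0.    -0.   ]]
((250.51161193847656, 190.0212860107422), 40.130714416503906, array([ 211,  151,   79,   80, 4910], dtype=int32))
knob [0.5381 0.0141 0.1942] err 0.0028 unit [-5.7 34.5] f,a -0.036 -0.217 9.422198295593262 10.770429611206055
((295.4130554199219, 152.5869598388672), 9.422198295593262, array([286, 144,  19,  19, 266], dtype=int32)) ((256.0, 254.0), 10.770429611206055, array([246, 245,  21,  14, 200], dtype=int32))
wrist@.193 [0.53519255 0.01310355 0.193     ] [-8.76117376 34.25147305]
```

View pics/w2.png

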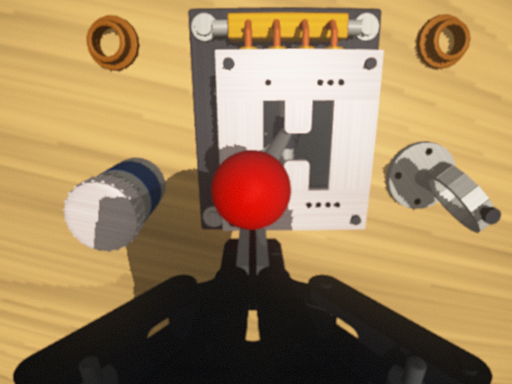

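View pics/s2.png

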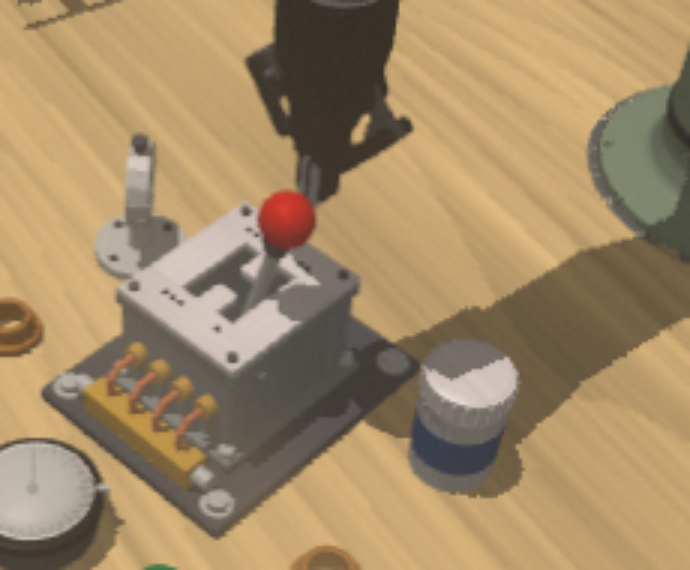

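The wrist view shows the knob touched by the fingertips, and the estimates put it at ux ≈ −6 to −9. It needs about 6.5 mm more to reach neutral, then I'll back off and look.

```bash
python3 -m pendant '[[0,0,-4,0],[0,0,-3,0],[0,0,0,0],[0,0,10,0],[0,0,20,0],[0,0,0,0]]'
python3 -c "
from h import *
stat()
f=grab_frame('wrist')
s,t=knob();print(red(t));o=plane(f,*red(f)[0],.193);print('wrist@.193',o,unit(o))
togo(ux=-2,uy=90,z=.2)"
```

```text
clock: 5.48
position: [0.4839, -0.0005, 0.1598]
tool_rot: [0.676, 1.57, -2.226]
force: [1.3, -0.0, 0.5]
grip_width: 0.0001
t 5.47 pos [ 0.4839 -0.0005  0.1598] unit [-61.8  33.5] F [ 1.3 -0.   0.5] w 0.0001
tool axes in unit frame (cols x,y,z):
 [[-0.    -0.005 -1.   ]
 [-0.    -1.     0.005]
 [-1.     0.     0.   ]]
knob [0.5432 0.0147 0.1923] err 0.0012 unit [-0.6 33.9] f,a -0.004 -0.213 9.1948823928833 10.93710994720459
((255.4166717529297, 251.3333282470703), 10.93710994720459, array([245, 241,  22,  22, 373], dtype=int32))
wrist@.193 [0.5424057  0.01491976 0.193     ] [-1.32289388 34.2638451 ]
shift mm [-40.1 -56.5 -57.9] dist 90 turn x deg for z->unit (mod 90): [np.float64(-0.3)]
```

Neutral is reached (f ≈ −0.005). Next I'll go round to the left of the knob.

```bash
python3 -m pendant '[[-6,-28,0,0],[-6,-28,0,0],[-5,0,-30,0],[0,0,-30,-0.3],[0,0,0,0],[0,0,0,0]]'
python3 -c "
from h import *
stat()
f=grab_frame('wrist');cv2.imwrite('pics/w3.png',f['img'][:,:,::-1])
s,t=knob();cv2.imwrite('pics/s3.png',cv2.resize(s['img'][80:270,200:430],None,fx=3,fy=3)[:,:,::-1])"
```

```text
clock: 6.38
position: [0.5297, 0.0687, 0.1764]
tool_rot: [-0.172, 1.57, -3.068]
force: [-1.0, -0.8, 0.5]
grip_width: 0.0003
t 6.38 pos [0.5297 0.0687 0.1764] unit [-0.6 89.5] F [-1.  -0.8  0.5] w 0.0003
tool axes in unit frame (cols x,y,z):
 [[-0.001  0.001 -1.   ]
 [ 0.    -1.    -0.001]
 [-1.    -0.     0.001]]
knob [0.545  0.0054 0.1863] err 0.0151 unit [-1.1 24.4] f,a -0.007 -0.153 9.208382606506348 6.708303928375244
```

View pics/w3.png

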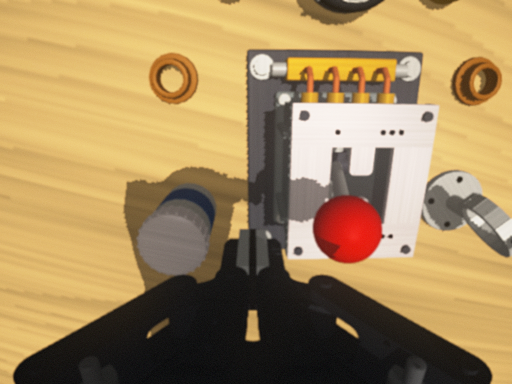

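View pics/s3.png

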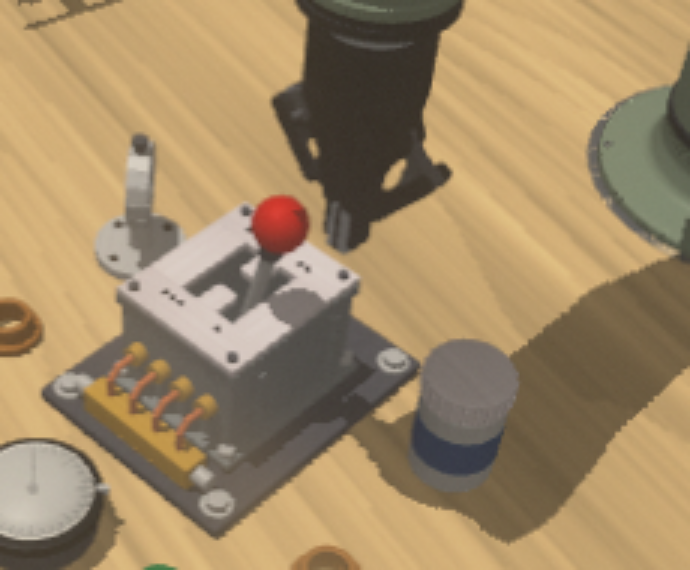

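The wrist view shows the fingers at (253,245), left of and level with the knob at (348,229). The top view is partly hidden by the hand, so I'm discarding that knob estimate. Now I'll push to the right along the passage.

```bash
python3 -m pendant '[[0,14,0,0],[0,12,0,0],[0,10,0,0],[0,10,0,0],[0,10,0,0],[0,10,0,0],[0,10,0,0],[0,8,0,0],[0,0,0,0],[0,0,0,0]]'
python3 -c "
from h import *
stat()
f=grab_frame('wrist');cv2.imwrite('pics/w4.png',f['img'][:,:,::-1])
s,t=knob();o,e=two(s,red(s)[0],f,red(f)[0]);print('scene+wrist',o,e,unit(o),red(f))"
```

```text
clock: 7.78
position: [0.5534, -0.0135, 0.1799]
tool_rot: [2.834, 1.564, -0.063]
force: [-1.4, -3.7, 39.1]
grip_width: 0.0004
t 7.78 pos [ 0.5534 -0.0135  0.1799] unit [2.5 4. ] F [-1.4 -3.7 39.1] w 0.0004
tool axes in unit frame (cols x,y,z):
 [[ 0.007  0.    -1.   ]
 [-0.002 -1.    -0.   ]
 [-1.     0.002 -0.007]]Traceback (most recent call last):
  File "<string>", line 5, in <module>
    s,t=knob();o,e=two(s,red(s)[0],f,red(f)[0]);print('scene+wrist',o,e,unit(o),red(f))
        ~~~~^^
  File "h.py", line 38, in knob
    s=grab_frame("scene");t=grab_frame("top");k,e=two(s,red(s)[0],t,red(t)[0]);u=unit(k)
                                                                    ~~~^^^
  File "h.py", line 21, in red
    n,l,st,c=cv2.connectedComponentsWithStats(m); i=1+np.argmax(st[1:,4])
                                                      ~~~~~~~~~^^^^^^^^^^
    return _wrapfunc(a, 'argmax', axis=axis, out=out, **kwds)
    return bound(*args, **kwds)
ValueError: attempt to get argmax of an empty sequence
```

View pics/w4.png

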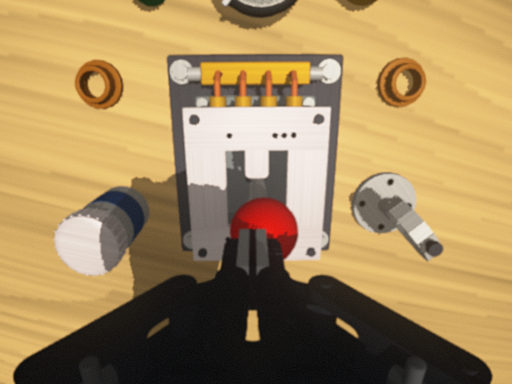

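The force is 39 N upwards, which isn't a clean sideways push. I'll look before moving any further.

```bash
python3 -c "
from h import *
s=grab_frame('scene');f=grab_frame('wrist')
print(red(s),red(f))
o,e=two(s,red(s)[0],f,red(f)[0]);print('scene+wrist',o,e,unit(o));stat()
cv2.imwrite('pics/s4.png',cv2.resize(s['img'][100:220,240:380],None,fx=5,fy=5)[:,:,::-1])"
```

```text
((279.2930908203125, 144.87930297851562), 8.778820037841797, array([271, 138,  18,  16, 192], dtype=int32)) ((263.45062255859375, 230.7240447998047), 33.3572998046875, array([ 231,  198,   66,   60, 2155], dtype=int32))
scene+wrist [ 0.55265239 -0.02082532  0.1951293 ] 0.0009421824545146364 [-0.05239004 -2.89918733]
t 8.03 pos [ 0.5535 -0.0135  0.1799] unit [2.5 4. ] F [-1.6 -2.2 38.9] w -0.0002
tool axes in unit frame (cols x,y,z):
 [[ 0.007  0.    -1.   ]
 [-0.002 -1.    -0.   ]
 [-1.     0.002 -0.007]]
```

View pics/s4.png

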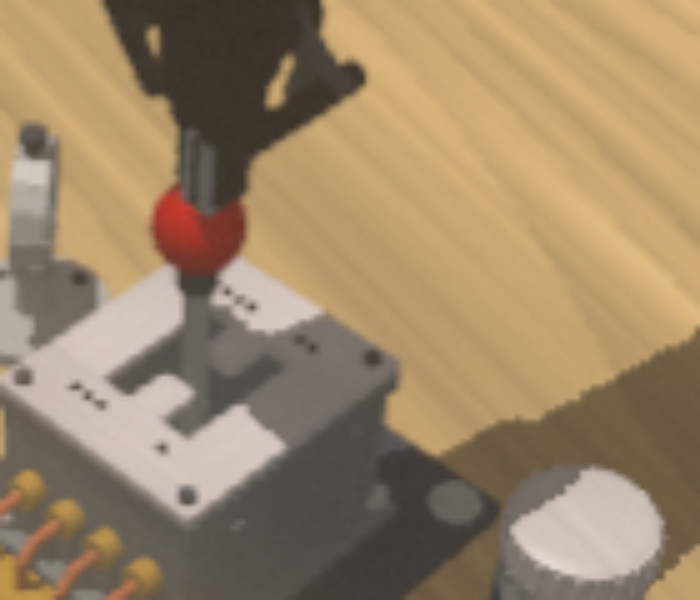

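```bash
python3 -c "
from h import *
s=grab_frame('scene');f=grab_frame('wrist')
st=bot.observe();p=np.array(st['position'])
for dz in (0,.015,.03): 
  a=proj(s,p+[0,0,dz]);print(dz,a,(a-[240,100])*5,proj(f,p+[0,0,dz]))
print(st['qpos'],st['joint_efforts'])
cv2.imwrite('pics/w5.png',cv2.resize(f['img'][170:320,170:350],None,fx=4,fy=4)[:,:,::-1])"
```

```text
0 [280.71549165 152.4765644 ] [203.57745824 262.38282202] [252.02855163 215.63207954]
0.015 [281.06546834 147.00177879] [205.32734168 235.00889394] [252.08306628 225.91314252]
0.03 [281.42264907 141.40596949] [207.11324535 207.02984743] [252.14699684 237.95631021]
[ 0.08978146  0.43214988 -0.23246654  1.80769602  0.12437331  0.9086692
 -1.52373592] [-1.81996699e+00 -5.92694306e+01 -2.72578888e+00 -2.18629897e+01
 -9.06689577e-01 -5.18252905e-01  1.40619752e-03]
```

View pics/w5.png

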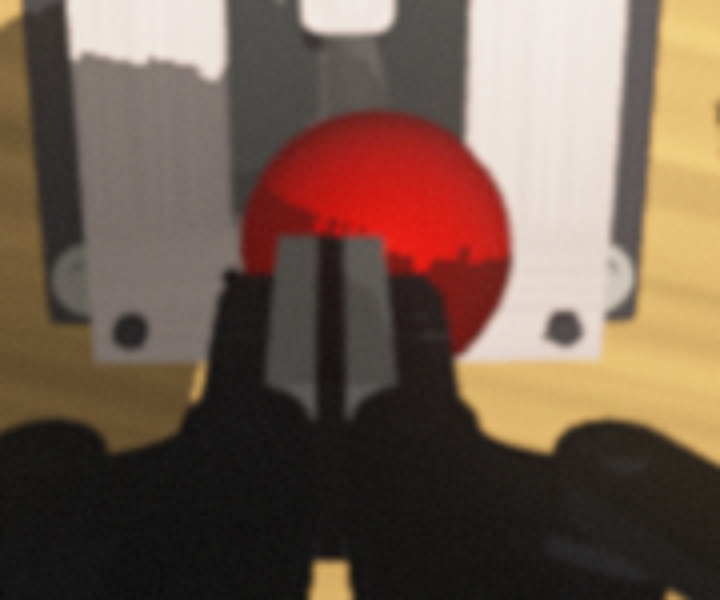

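The fingertips are resting on top of the ball, and their visible end lies about 30 mm above the reported TCP. I'll lift straight off and measure where the tips really are.

```bash
python3 -m pendant '[[-15,0,0,0],[-30,0,0,0],[0,0,0,0],[0,0,0,0]]'
python3 -c "
from h import *
stat();st=bot.observe();p=np.array(st['position'])
s=grab_frame('scene');f=grab_frame('wrist')
print(red(s),red(f))
o,e=two(s,red(s)[0],f,red(f)[0]);print('scene+wrist',o,e,unit(o))
for dz in (0,.015,.03): 
  a=proj(s,p+[0,0,dz]);print(dz,a,(a-[240,60])*5,(proj(f,p+[0,0,dz])-[170,170])*4)
cv2.imwrite('pics/s6.png',cv2.resize(s['img'][60:180,240:380],None,fx=5,fy=5)[:,:,::-1])
cv2.imwrite('pics/w6.png',cv2.resize(f['img'][170:320,170:350],None,fx=4,fy=4)[:,:,::-1])"
```

```text
clock: 8.62
position: [0.5503, -0.0129, 0.2214]
tool_rot: [-0.173, 1.57, -3.069]
force: [-0.0, -0.1, -0.2]
grip_width: -0.0002
t 8.62 pos [ 0.5503 -0.0129  0.2214] unit [-0.4  5.3] F [-0.  -0.1 -0.2] w -0.0002
tool axes in unit frame (cols x,y,z):
 [[-0.     0.001 -1.   ]
 [ 0.    -1.    -0.001]
 [-1.    -0.     0.   ]]
((279.5, 144.5), 8.860122680664062, array([271, 136,  18,  18, 241], dtype=int32)) ((263.61602783203125, 201.3314971923828), 27.9537410736084, array([ 236,  174,   55,   55, 2331], dtype=int32))
scene+wrist [ 0.55219877 -0.02105191  0.19563544] 0.0005857622349777781 [-0.54742295 -3.00899039]
0 [283.18685527 136.71345738] [215.93427636 383.5672869 ] [328.35300535 182.50127566]
0.015 [283.57368242 130.89653086] [217.86841211 354.4826543 ] [328.34249711 224.42033926]
0.03 [283.96858832 124.94844472] [219.84294159 324.7422236 ] [328.33027398 273.51380344]
```

View pics/s6.png

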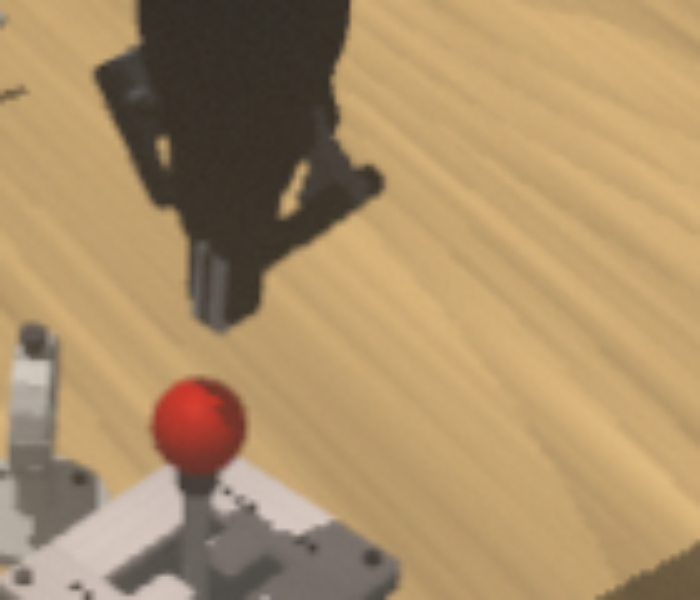

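View pics/w6.png

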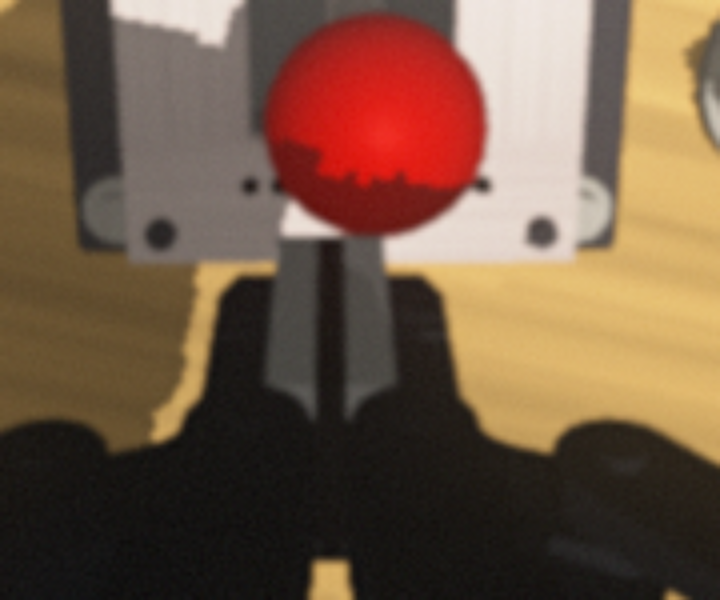

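```bash
python3 -c "
from h import *
s=grab_frame('scene');f=grab_frame('wrist')
o,e=two(s,(240+217/5,60+329/5),f,(170+331/4,170+238/4));print(o,e,unit(o));stat()"
```

```text
[ 0.55378073 -0.01171074  0.25067932] 0.002679234881899467 [3.25305558 5.66951658]
t 8.82 pos [ 0.5502 -0.0128  0.2211] unit [-0.5  5.5] F [-0.6  1.  -0.1] w 0.0002
tool axes in unit frame (cols x,y,z):
 [[-0.001  0.001 -1.   ]
 [ 0.    -1.    -0.001]
 [-1.    -0.     0.001]]
```

Triangulating the tip from scene and wrist gives z = 0.251, against a reported TCP of 0.221. So the real tips sit about 30 mm above the reported TCP, and I'll correct for that from here on. The lever has been dragged to a ≈ 0.02 in neutral. I'll go back to the knob's left, lower further this time, and push.

```bash
python3 -m pendant '[[0,-25,0,0],[0,-27,0,0],[0,0,0,0],[24,0,0,0],[25,0,0,0],[24,0,0,0],[0,0,0,0],[0,0,0,0]]'
python3 -c "
from h import *
stat()
s=grab_frame('scene');f=grab_frame('wrist')
o,e=two(s,red(s)[0],f,red(f)[0]);print('scene+wrist',o,e,unit(o))
cv2.imwrite('pics/s7.png',cv2.resize(s['img'][80:200,240:380],None,fx=5,fy=5)[:,:,::-1])
cv2.imwrite('pics/w7.png',f['img'][:,:,::-1])"
```

```text
clock: 9.82
position: [0.5383, 0.0374, 0.1494]
tool_rot: [2.949, 1.57, 0.053]
force: [1.2, 1.1, 0.7]
grip_width: -0.0001
t 9.82 pos [0.5383 0.0374 0.1494] unit [ 0.1 57.1] F [1.2 1.1 0.7] w -0.0001
tool axes in unit frame (cols x,y,z):
 [[ 0.001  0.    -1.   ]
 [-0.    -1.    -0.   ]
 [-1.     0.    -0.001]]
scene+wrist [ 0.55157709 -0.02244036  0.19431831] 0.00013230617137133585 [-1.48731466 -4.20517927]
```

View pics/s7.png

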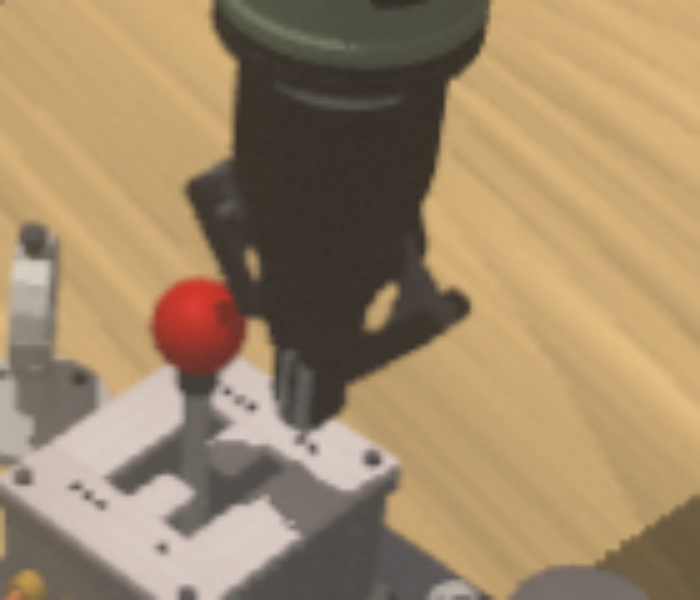

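View pics/w7.png

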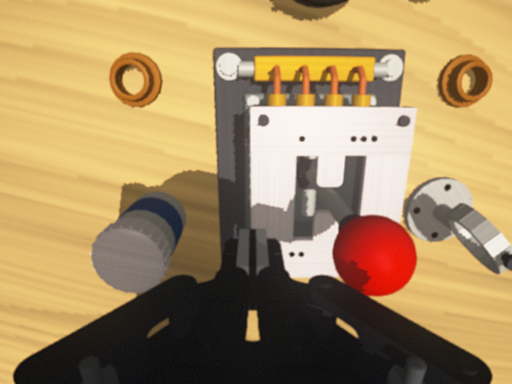

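The scene and wrist views show the lever upright in neutral at (200,327) in the crop. The fingers are beside it on the left, with their tips below the ball's equator. I'll raise 4 mm, so the straight part of the finger makes contact, and push right.

```bash
python3 -m pendant '[[-4,10,0,0],[0,10,0,0],[0,8,0,0],[0,8,0,0],[0,6,0,0],[0,6,0,0],[0,0,0,0]]'
python3 -c "
from h import *
stat()
s=grab_frame('scene');f=grab_frame('wrist')
o,e=two(s,red(s)[0],f,red(f)[0]);print('scene+wrist',o,e,unit(o))
cv2.imwrite('pics/s8.png',cv2.resize(s['img'][80:200,240:380],None,fx=5,fy=5)[:,:,::-1])
cv2.imwrite('pics/w8.png',f['img'][:,:,::-1])"
```

```text
clock: 10.8
position: [0.5495, -0.0094, 0.1526]
tool_rot: [0.761, 1.57, -2.135]
force: [0.3, 0.7, 0.9]
grip_width: 0.0002
t 10.8 pos [ 0.5495 -0.0094  0.1526] unit [-0.3  8.9] F [0.3 0.7 0.9] w 0.0002
tool axes in unit frame (cols x,y,z):
 [[-0.  0. -1.]
 [-0. -1. -0.]
 [-1.  0.  0.]]
scene+wrist [ 0.55815441 -0.04197067  0.19366958] 0.002116483234389993 [  0.15638828 -24.74763457]
```

View pics/s8.png

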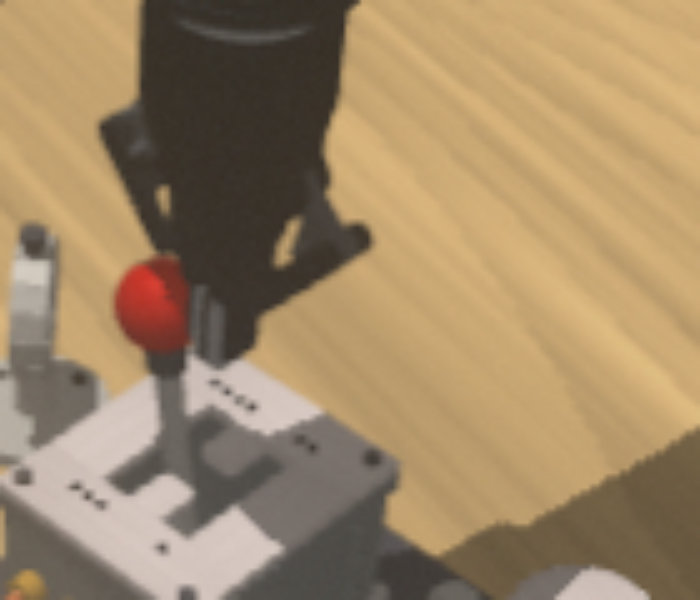

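View pics/w8.png

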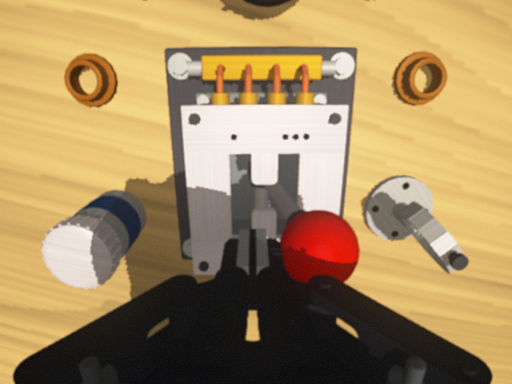

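The clean sideways push works: the knob is at uy ≈ −25, with the tool at 8.9. About 10 mm more reaches the right leg, whose stop is at −37.

```bash
python3 -m pendant '[[0,4,0,0],[0,4,0,0],[0,2,0,0],[0,0,0,0]]'
python3 -c "
from h import *
stat()
s=grab_frame('scene');f=grab_frame('wrist')
o,e=two(s,red(s)[0],f,red(f)[0]);print('scene+wrist',o,e,unit(o))"
```

```text
clock: 11.4
position: [0.552, -0.0188, 0.1527]
tool_rot: [1.348, 1.571, -1.548]
force: [-0.5, -0.1, 0.8]
grip_width: -0.0003
t 11.4 pos [ 0.552  -0.0188  0.1527] unit [-0.2 -0.8] F [-0.5 -0.1  0.8] w -0.0003
tool axes in unit frame (cols x,y,z):
 [[-0.     0.001 -1.   ]
 [-0.    -1.    -0.001]
 [-1.     0.     0.   ]]
scene+wrist [ 0.55982539 -0.05100537  0.19107071] 0.0018409293354814914 [ -0.41395393 -33.91783712]
```

```bash
python3 -m pendant '[[0,2,0,0],[0,0,0,0],[0,-12,0,0],[-10,-12,0,0],[-35,0,0,0],[0,0,35,0],[0,0,40,0],[0,28,0,0],[0,28,0,0],[0,0,0,0],[0,0,0,0]]'
python3 -c "
from h import *
stat()
s=grab_frame('scene');f=grab_frame('wrist')
o,e=two(s,red(s)[0],f,red(f)[0]);print('scene+wrist',o,e,unit(o));knob()
togo(ux=-75,uy=-36,z=.155)
cv2.imwrite('pics/w9.png',f['img'][:,:,::-1])"
```

```text
clock: 12.88
position: [0.4875, -0.0687, 0.1981]
tool_rot: [-2.814, 1.57, 0.574]
force: [0.2, -0.1, -0.1]
grip_width: -0.0003
t 12.88 pos [ 0.4875 -0.0687  0.1981] unit [-74.9 -33.6] F [ 0.2 -0.1 -0.1] w -0.0003
tool axes in unit frame (cols x,y,z):
 [[ 0.     0.002 -1.   ]
 [ 0.    -1.    -0.002]
 [-1.    -0.    -0.   ]]
scene+wrist [ 0.56087145 -0.05173823  0.19219101] 0.00022644806143588513 [  0.42310655 -34.88254038]
knob [ 0.5622 -0.0516  0.1929] err 0.001 unit [  1.8 -35.1] f,a 0.011 0.221 8.7972993850708 10.875687599182129
shift mm [42.8  2.2  0. ] dist 43 turn x deg for z->unit (mod 90): [np.float64(0.1)]
```

View pics/w9.png

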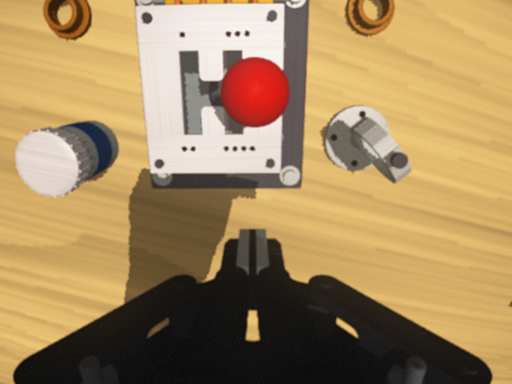

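The lever is in the right leg at neutral: a ≈ 0.22, f ≈ 0. I'll descend behind the knob and push forward, stopping a little short to check.

```bash
python3 -m pendant '[[18,2,0,0],[18,0,0,0],[18,0,0,0],[0,0,-16,0],[0,0,-16,0],[0,0,-12,0],[0,0,-12,0],[0,0,-12,0],[0,0,-12,0],[0,0,-8,0],[0,0,0,0],[0,0,0,0]]'
python3 -c "
from h import *
stat()
s=grab_frame('scene');f=grab_frame('wrist')
o,e=two(s,red(s)[0],f,red(f)[0]);print('scene+wrist',o,e,unit(o))
cv2.imwrite('pics/w10.png',f['img'][:,:,::-1])
cv2.imwrite('pics/s10.png',cv2.resize(s['img'][80:200,220:360],None,fx=5,fy=5)[:,:,::-1])"
```

```text
clock: 14.58
position: [0.5735, -0.0503, 0.1439]
tool_rot: [3.009, 1.57, 0.113]
force: [-0.1, -0.1, -0.4]
grip_width: 0.0003
t 14.57 pos [ 0.5735 -0.0503  0.1439] unit [ 13.1 -36.6] F [-0.1 -0.1 -0.4] w 0.0003
tool axes in unit frame (cols x,y,z):
 [[ 0.001  0.001 -1.   ]
 [-0.    -1.    -0.001]
 [-1.     0.    -0.001]]
scene+wrist [ 0.60243733 -0.03961409  0.18687889] 0.0008649296730218995 [ 43.68850259 -33.20252508]
```

View pics/w10.png

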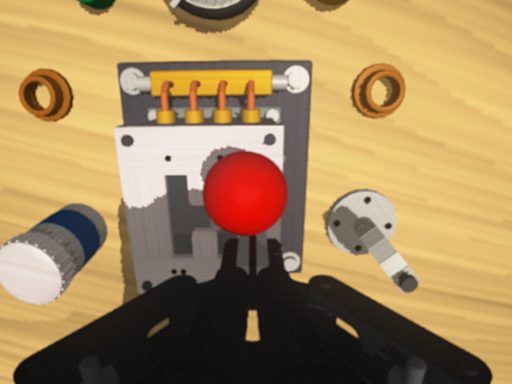

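View pics/s10.png

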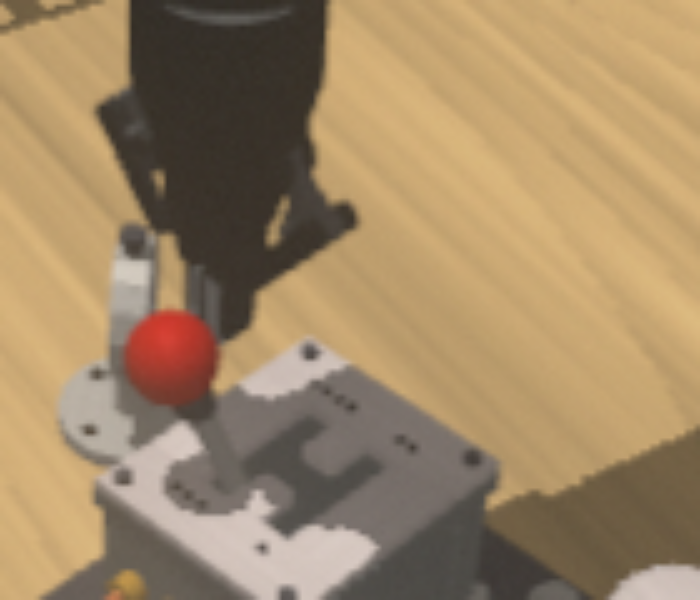

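The knob is at ux ≈ 44 in slot three, in front of the fingers in both views. The stop is at 55, so I'll push on home.

```bash
python3 -m pendant '[[0,0,-4,0],[0,0,-4,0],[0,0,-2,0],[0,0,-1,0],[0,0,0,0]]'
python3 -c "
from h import *
stat()"
python3 -m pendant '[[0,0,-1,0],[0,0,-1,0],[0,0,0,0]]'
python3 -c "
from h import *
stat()
s=grab_frame('scene');f=grab_frame('wrist')
o,e=two(s,red(s)[0],f,red(f)[0]);print('scene+wrist',o,e,unit(o))"
```

```text
clock: 15.3
position: [0.5838, -0.0477, 0.1435]
tool_rot: [-0.17, 1.57, -3.066]
force: [-4.0, -1.1, -1.6]
grip_width: 0.0
t 15.3 pos [ 0.5838 -0.0477  0.1435] unit [ 23.6 -36.5] F [-4.  -1.1 -1.6] w 0.0
tool axes in unit frame (cols x,y,z):
 [[-0.001  0.001 -1.   ]
 [ 0.    -1.    -0.001]
 [-1.    -0.     0.001]]
clock: 15.68
position: [0.585, -0.0474, 0.1433]
tool_rot: [-0.112, 1.569, -3.008]
force: [-9.1, -2.1, -2.5]
grip_width: 0.0
t 15.68 pos [ 0.585  -0.0474  0.1433] unit [ 24.8 -36.5] F [-9.1 -2.1 -2.5] w 0.0
tool axes in unit frame (cols x,y,z):
 [[-0.002  0.001 -1.   ]
 [ 0.    -1.    -0.001]
 [-1.    -0.     0.002]]
scene+wrist [ 0.61148348 -0.0368731   0.18401025] 0.0007409457881193862 [ 53.12935152 -32.73759328]
```

The force rose to 9 N with little further motion, so the lever is on its end stop. I'll back straight off, lift and check.

```bash
python3 -m pendant '[[0,0,15,0],[0,0,30,0],[0,0,40,0],[-20,0,35,0],[-30,0,0,0],[0,0,0,0],[0,0,0,0]]'
python3 -c "
from h import *
stat()
s,t=knob();f=grab_frame('wrist')
o,e=two(s,red(s)[0],f,red(f)[0]);print('scene+wrist',o,e,unit(o))
cv2.imwrite('pics/t11.png',cv2.resize(t['img'][100:340,130:400],None,fx=2.4,fy=2.4)[:,:,::-1])
cv2.imwrite('pics/s11.png',cv2.resize(s['img'][80:300,140:400],None,fx=2.6,fy=2.6)[:,:,::-1])"
```

```text
clock: 16.65
position: [0.47, -0.0762, 0.1937]
tool_rot: [2.955, 1.57, 0.059]
force: [0.0, -0.2, -0.1]
grip_width: -0.0004
t 16.65 pos [ 0.47   -0.0762  0.1937] unit [-93.7 -36.6] F [ 0.  -0.2 -0.1] w -0.0004
tool axes in unit frame (cols x,y,z):
 [[ 0.001  0.001 -1.   ]
 [-0.    -1.    -0.001]
 [-1.     0.    -0.001]]
knob [ 0.6131 -0.0363  0.1856] err 0.0011 unit [ 54.8 -32.6] f,a 0.35 0.218 8.78188705444336 10.756491661071777Traceback (most recent call last):
  File "<string>", line 5, in <module>
    o,e=two(s,red(s)[0],f,red(f)[0]);print('scene+wrist',o,e,unit(o))
                          ~~~^^^
  File "h.py", line 21, in red
    n,l,st,c=cv2.connectedComponentsWithStats(m); i=1+np.argmax(st[1:,4])
                                                      ~~~~~~~~~^^^^^^^^^^
    return _wrapfunc(a, 'argmax', axis=axis, out=out, **kwds)
    return bound(*args, **kwds)
ValueError: attempt to get argmax of an empty sequence
```

```bash
python3 -c "
from h import *
s,t=knob()
cv2.imwrite('pics/t12.png',cv2.resize(t['img'][100:340,130:400],None,fx=2.4,fy=2.4)[:,:,::-1])"
```

```text
knob [ 0.6132 -0.0363  0.186 ] err 0.0008 unit [ 54.9 -32.6] f,a 0.35 0.219 8.631438255310059 10.756491661071777
```

View pics/t12.png

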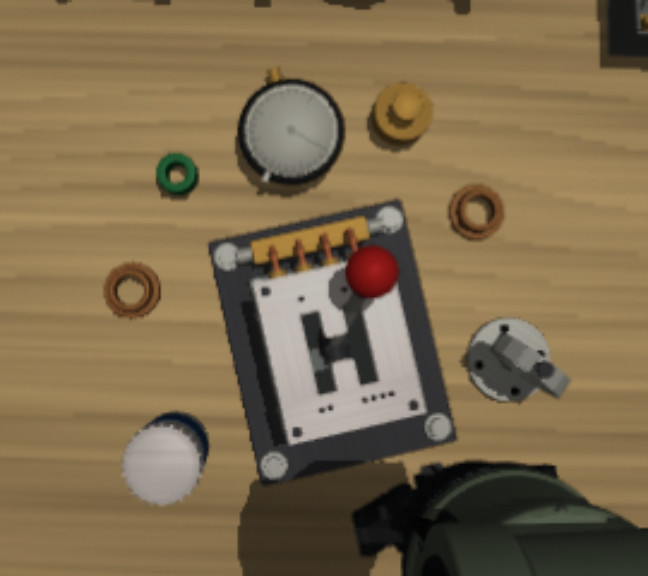

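The top view shows the knob at (372,271), leaning right-forward into slot three, with the hand clear. All the loose parts are where they stood. I'm handing in.

```bash
python3 -c "
from workcell import job_done; print(job_done())"
```

```text
the job is handed in; nothing more can be done
None
```

The lever is in third gear, on the forward end stop, and the job is handed in (about 17 s of the 51 s used). I pushed it with the shut fingers: forward from second to neutral, across to the right leg, then forward. It read fore ≈ 0 and across ≈ 0.22 rad once over in the right leg, and never went towards fourth.

**Last checks:** two camera pairs put the lever at fore ≈ 0.35 and across ≈ 0.22 rad (limits 0.31 and 0.17). The hand was clear of everything with no force on it, and by eye in the top view the loose parts stood where they began.

**What went wrong or disagreed:**
- **First crossing push:** the fingertips rode onto the top of the ball, pressing down with about 39 N and dragging the lever only to mid-neutral. I lifted off, went lower and repeated it cleanly.
- **Tip height:** the cameras showed the shut fingertips about 30 mm above the reported TCP, although the task puts the TCP at the finger ends. I corrected for this from then on.
- **Possible "between the fingers" fail:** the fingers were shut throughout, so nothing was ever taken between them. During that ride-over, though, the grasp point computed from the reported TCP was within 10 mm of the knob's centre on every axis, inside the forbidden zone. By the tip position seen in the cameras it was above that zone. I can't tell which one the judging uses.
- **Small discrepancies:** the last knob height measured 0.186 m against about 0.181 m expected, and one knob estimate was dropped because the hand blocked the top camera.

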